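Load the paint tins into the sloped desk rack

ROBOT

A 6-joint arm with a two-finger parallel gripper is mounted at the origin on the work surface. World frame = base frame: x ahead of the robot, y to its left, z up, the work surface at z = 0. Lengths are in m, angles in rad, forces in N, time in s.
With the tool pointing down it reaches from about 0.35 to 0.775 m from the base axis. Payload 7.3 kg.
Tool frame: the origin (TCP) lies at the very end of the fingers, on their centre line; the grasp point (between the pads) lies 19 mm behind it; z points along the fingers, y is the line along which they close (so a half turn about z gives the same grasp; the last joint's range is limited). The gripper opens to 92 mm and grips with 3 to 60 N. Pads are 19 mm wide; open, the fingers measure 130 mm over their backs; the gripper's body (75 mm by 190 mm) begins 47 mm behind the grasp point.
Start: joints at [1.123, 0.342, 1.524, -0, 1.275, -0.146], TCP at [0.156, 0.501, 0.227] pointing down, gripper open.
Joint ranges: [-2.53, 2.53], [-0.77, 2.02], [0.04, 2.7], [-1, 4.14], [0.28, 2.66], [-3.11, 3.11]. Speed limits (rad/s): [2.57, 2.57, 3.14, 3.14, 3.14, 3.14].

INTERFACE

Orientations are given as [roll, pitch, yaw] about the fixed x, y, z axes, in that order (R = Rz(yaw) Ry(pitch) Rx(roll)).
In Python, from cell import robot gives the robot as it stands. The module is installed in compiled form; this text tells all that it offers.
- The arm moves only by the tool arm_command, never from a script. Its argument "moves" is a list of rows, each a list of 3 entries, a list of its own where there are three numbers: the shift along the tool's x, y, z in m, then the turn, a rotation vector about the tool's x, y, z in rad, then the finger opening in m, from 0 to 0.0918. In form: [[[dx, dy, dz], [ax, ay, az], claw], ...]. A call has exactly 5 rows; each row is the pose to reach, as a shift and turn from the pose commanded when the call began, along the tool's axes at that moment; what a row does not reach only later rows make up. A row lasts 1/10 s, in which the tool goes at most 50 mm and 8.59 degrees, less where a joint would pass 70% of its speed; a pose out of reach is approached as far as the arm can. A call with a gripper value outside its range is refused whole. The fingers move at their own pace and stop on an object; "squeeze" is the grip in N (left out, the last holds). Time passes only in rows, so rows that repeat a pose let the fingers close, or fill a call up. It gives the time, the measured TCP pose, the force, the opening and the grip force at its end, in the units of the state.
- robot.observe(): the state, without advancing time (a new reading comes with each control period).
- robot.read_camera(name): name is "side" or "top" or "wrist"; returns the picture (420x560x3 uint8, red, green, blue); there is no depth.
- robot.camera_model(name): a dict with "fx", "fy", "cx", "cy" (pixels), "R" (3x3) and "t" (3): a world point X has camera coordinates R X + t. Camera axes: x right, y down, z forward; pixel columns grow to the right and rows downward; lengths in m; the calibration is good to about 2 mm. A picture is of the moment at which its call begins: read the wrist's pose just before it. camera_model takes no time and is no camera call; for the wrist camera it gives the pose at the moment of the call.
- robot.hand_in(): hands the job in; it is judged then, once.
The state is a dict: "time": time; "qpos": joint angles; "qvel": joint speeds; "joint_efforts": joint torques, N m; "tool_pos": TCP position; "tool_rot": TCP orientation; "contact_force": force on the tool from outside, world axes, zero at the start; "torque": the same for the moment, N m; "opening": finger opening in m; "grip_force": force on a finger pad.
Only numpy, scipy, OpenCV 4.12 (cv2) and the standard library are available. Lean on these libraries where they do the work, as an engineer would, in place of code of your own. Each camera call takes 0.05 s, during which the arm holds its last target. There are 200 camera calls.

TASK

Put the two closed paint tins home in the sloped wooden rack. Lay the wide tin, lengthwise, at the high end of the empty wide lane without dropping it and let go, then slide it down the lane until it rests against the back stop; also slide the slim tin, which already lies high up in the narrow lane, down against the stop. Leave the water glass standing where it is.

Things in the scene. Friction and masses are not known exactly. Their poses are not given: they have to be found in the camera images.
- wide_tin_center (a point): Centre (half-way up) of the wide closed metal tin, a plain rectangular box 100 mm long (its x) x 52 mm wide (its y) x 36 mm high (its z), about 0.16 kg, lying loose on the table, lid up. Not the round metal tin (66 mm across), which is not for use.
- slim_tin_center (a point): Centre of the slim closed metal tin, a rectangular box 90 mm long (its x) x 32 mm wide (its y) x 36 mm high (its z), about 0.10 kg. It starts in the narrow lane of the rack, 75 to 105 mm short of the stop, long side down the slope, and stays there by friction until pushed.
- rack: Fixed plywood rack, floor sloping 15 deg down away from the robot, 240 mm long, high end open, ~80 mm up. Origin: on the floor at the foot of the stop, mid-width. x down the slope (lanes at x<0, stop face x=0), z square out of the floor, y left. Wide lane: 72 mm clear, centre line y=+28 mm. Narrow lane: 50 mm clear, y=-39 mm. Lane walls 10 mm high, 6 thick; stop 32 mm high. Tins slide only when pushed.
- water_glass_mid (a point): Centre (half-way up) of an open drinking glass, 72 mm across and 85 mm high, standing loose on the table: a bystander, not to be moved. (Also on the table, not for use: a round metal tin, a white mixing palette and an ink jar.)
Mind the look-alikes: they are no part of the job. Leave any turquoise look-alike of the part that bears slim_tin_center alone. What is shaped like the part that bears wide_tin_center but purple is not meant.

How it is judged:
On the way:
1. the wide tin lies flat and lengthwise in the high half of the wide lane, let go (x of wide_tin_center in the frame of rack between -0.24 and -0.115 m and y of wide_tin_center in the frame of rack between 0.008 and 0.048 m and z of wide_tin_center in the frame of rack between 0.008 and 0.028 m and angle between the x axis of wide_tin_center and the x axis of rack, either way round below 0.22 rad and angle between the z axis of wide_tin_center and the z axis of rack, either way round below 0.2 rad and linear speed of wide_tin below 0.02 m/s and contact force between wide_tin and the fingers below 0.2 N), for 0.2 s.
At the end, for the whole second after the job is handed in: Both tins rest flat in their lanes (wide tin in the wide lane, slim tin in the narrow one), within 20 mm of the lane's centre line and 12 degrees of its direction, the low end within 10 mm of the stop, still and not touched; the water glass is within 30 mm of where it stood (x of wide_tin_center in the frame of rack between -0.06 and -0.04 m and y of wide_tin_center in the frame of rack between 0.008 and 0.048 m and z of wide_tin_center in the frame of rack between 0.008 and 0.028 m and angle between the x axis of each of wide_tin_center, slim_tin_center and the x axis of rack, either way round below 0.22 rad and angle between the z axis of each of wide_tin_center, slim_tin_center and the z axis of rack, either way round below 0.2 rad and x of slim_tin_center in the frame of rack between -0.055 and -0.035 m and y of slim_tin_center in the frame of rack between -0.059 and -0.019 m and z of slim_tin_center in the frame of rack between 0.008 and 0.028 m and linear speed of each of wide_tin, slim_tin below 0.02 m/s and contact force between each of wide_tin, slim_tin and the fingers below 0.2 N and distance of water_glass_mid from where it was at the start of the episode below 0.03 m).
It fails at once if the water glass is shoved more than 30 mm or tipped (distance of water_glass_mid from where it was at the start of the episode above 0.03 m or angle between water_glass_mid's own z axis and vertical above 0.35 rad).
It fails at once if a tin is dropped or thrown (faster than 0.8 m/s while the fingers do not touch it) ((linear speed of wide_tin above 0.8 m/s and contact force between wide_tin and the fingers below 0.05 N) or (linear speed of slim_tin above 0.8 m/s and contact force between slim_tin and the fingers below 0.05 N)).
It also fails if it takes over 56 s, if anything falls off the work surface, if the arm or the gripper's body presses on something with over 40 N, if the wrist force passes 120 N, or if a joint passes its speed limit or range.

## Working session

There is one attempt and no reset: what is moved stays moved. The work goes in short steps, Python scripts to look and compute and a tool call to move; the robot and the scene stay as the last step left them, time stands still between calls to the robot, and variables do not carry over. Pictures are saved under pics/ and viewed, at most 10 in all, crops included, and the job is handed in when it is done.

Besides the shell and the picture viewer there is one more tool, called after "Request:" in YAML: its name, and indented under it one key for each argument. arm_command: Moves the arm, as the interface text tells. Its arguments: {"type":"object","properties":{"moves":{"type":"array"},"squeeze":{"type":"number"}},"required":["moves"]}

```bash
mkdir -p pics; python3 - <<'E'
from cell import robot
import cv2,numpy as np
for n in("top","side"):
    cv2.imwrite(f"pics/{n}0.png",robot.read_camera(n)[:,:,::-1])
    m=robot.camera_model(n);print({k:np.round(v,3).tolist() for k,v in m.items()})
s=robot.observe();print(s)
E
```

```text
{'fx': 474.208, 'fy': 474.208, 'cx': 280.793, 'cy': 216.476, 'R': [[-0.02, -1.0, -0.018], [-0.994, 0.022, -0.106], [0.107, 0.016, -0.994]], 't': [0.04, 0.531, 1.137]}
{'fx': 526.924, 'fy': 526.924, 'cx': 278.428, 'cy': 210.389, 'R': [[0.83, -0.557, -0.016], [-0.375, -0.537, -0.756], [0.413, 0.634, -0.655]], 't': [-0.418, 0.272, 0.876]}
{'time': 0.1, 'qpos': array([ 1.12302339e+00,  3.42687779e-01,  1.52486249e+00, -1.93652894e-05,
        1.27536761e+00, -1.46026092e-01]), 'qvel': array([-0.00145388, -0.0023511 , -0.00181457, -0.0007254 ,  0.00028057,
        0.00077329]), 'joint_efforts': array([ 2.65386749e-03, -4.31999409e+01, -2.44699985e+01,  7.20957876e-02,
        5.25317097e-02, -6.72427882e-05]), 'tool_pos': array([0.1558787 , 0.50098329, 0.22611701]), 'tool_rot': array([-3.14027884e+00, -1.74508890e-04,  2.83985134e+00]), 'contact_force': array([ 0.0197764 , -0.72166615, -0.43654589]), 'torque': array([-0.0342921 ,  0.00467563,  0.0579662 ]), 'grip_force': 0.0, 'opening': 0.09175042917842284}
```

View pics/top0.png

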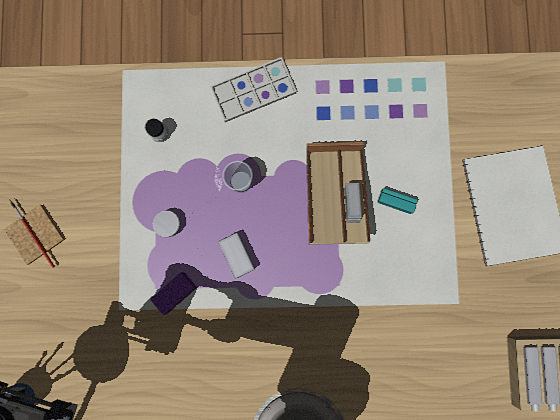

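View pics/side0.png

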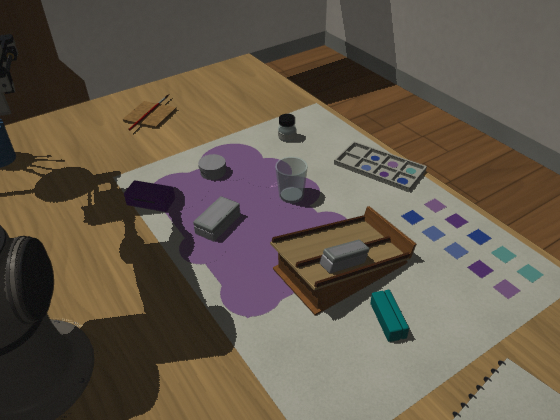

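The top view shows the wide tin (light grey) at about (239,255), the glass at (238,178), and the rack from (308,143) to (368,243) with its stop at the top. The slim tin is at about (354,202). I'll enlarge this region.

```bash
python3 - <<'E'
import cv2
a=cv2.imread("pics/top0.png")[130:280,205:385]
cv2.imwrite("pics/crop.png",cv2.resize(a,None,fx=4,fy=4,interpolation=cv2.INTER_CUBIC))
E
```

```text
(no output)
```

View pics/crop.png

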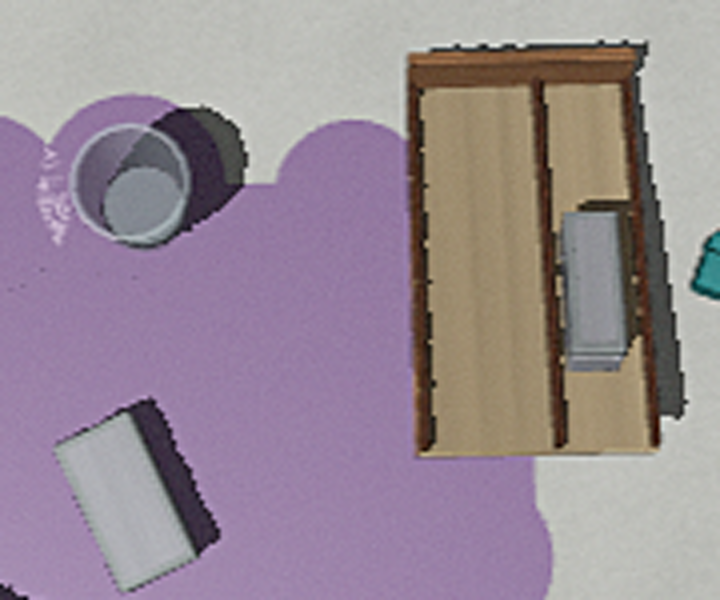

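```bash
cat > h.py <<'E'
import numpy as np
from scipy.spatial.transform import Rotation as Ro
from scipy.optimize import least_squares
from cell import robot
def proj(m,X):
    c=np.atleast_2d(X)@np.array(m["R"]).T+m["t"]; return c[:,:2]/c[:,2:]*[m["fx"],m["fy"]]+[m["cx"],m["cy"]]
def ray(m,px,z):
    R=np.array(m["R"]);o=-R.T@m["t"];d=R.T@[(px[0]-m["cx"])/m["fx"],(px[1]-m["cy"])/m["fy"],1]
    return o+d*(z-o[2])/d[2]
def rackR(yaw): return Ro.from_euler('xyz',[0,np.radians(15),yaw]).as_matrix()
E
python3 - <<'E'
from h import *
m=robot.camera_model("top")
c=lambda L:(np.array(L)+.5)/4-.5+[205,130]
P=np.array([[0,.064,0],[0,-.064,0],[0,.07,.032],[0,-.07,.032],[-.24,.064,0],[-.24,-.064,0],[-.24,-.011,.01],[0,-.011,.01]])
px=c([[420,86],[624,84],[409,66],[633,66],[432,453],[652,453],[560,446],[539,84]])
f=lambda p:(proj(m,P@rackR(p[3]).T+p[:3])-px).ravel()
s=least_squares(f,[.65,-.1,.02,0]);print("rack",s.x.round(4),f(s.x).reshape(-1,2).round(1).tolist())
p=s.x;R=rackR(p[3])
W=np.array([ray(m,q,.036) for q in c([[56,446],[130,405],[200,553],[126,590]])])
print("wide",W.mean(0).round(4),[np.linalg.norm(W[i]-W[i-1]).round(3) for i in range(4)],"yaw",np.degrees(np.arctan2(*((W[0]-W[3])+(W[1]-W[2]))[[1,0]])))
# slim: top at rack z=.036
cr=np.array(m["R"]);o=-cr.T@m["t"]
S=[]
for q in c([[564,212],[620,211],[626,346],[566,346]]):
    d=ray(m,q,0)-o;oo=R.T@(o-p[:3]);dd=R.T@d;S.append(oo+dd*(.036-oo[2])/dd[2])
print("slim",np.round(S,4).tolist(),np.mean(S,0))
print("glass",ray(m,c([[132,183]])[0],.085),ray(m,c([[145,205]])[0],.003))
print("high end world",R@[-.24,.028,0]+p[:3])
E
```

```text
rack [ 0.6943 -0.1098  0.0144 -0.0056] [[-0.4, 1.3], [-0.6, 0.9], [0.3, 0.0], [1.4, -1.0], [-0.3, 0.2], [-0.5, -0.6], [0.2, 0.1], [-0.0, -0.7]]
wide [0.4417 0.1377 0.036 ] [np.float64(0.097), np.float64(0.051), np.float64(0.1), np.float64(0.05)] yaw 25.041682621632958
slim [[-0.1025, -0.018, 0.036], [-0.1025, -0.0511, 0.036], [-0.1882, -0.0487, 0.036], [-0.1876, -0.0142, 0.036]] [-0.14523044 -0.03302227  0.036     ]
glass [0.62607375 0.12803045 0.085     ] [0.62793479 0.12870269 0.003     ]
high end world [ 0.46262451 -0.08051331  0.07651989]
```

```bash
cat >> h.py <<'E'
RP=np.array([.6943,-.1098,.0144]);RY=-.0056;RR=rackR(RY)
TR=RR@Ro.from_euler('y',np.pi).as_matrix()   # tool square to rack floor
def rw(x): return RR@x+RP
def rel(p,R):
    s=robot.observe();T=Ro.from_euler('xyz',s["tool_rot"]).as_matrix()
    Q=T.T@R
    print("d",(T.T@(np.array(p)-s["tool_pos"])).round(4).tolist(),"a",Ro.from_matrix(Q).as_rotvec().round(4).tolist(),"| rack",(RR.T@(s["tool_pos"]-RP)).round(4).tolist(),"t",round(s["time"],2))
E
python3 -c "
from h import *
rel(rw([-.215,-.034,.10]),TR)"
```

```text
d [-0.5317, -0.5087, 0.0601] a [0.0375, 0.2595, -0.2946] | rack [-0.5782, 0.6078, 0.0643] t 0.1
```

Request:
arm_command:
  moves:
    - [[-0.05,-0.05,0],[0.004,0.026,-0.03],0]
    - [[-0.1,-0.1,0.01],[0.008,0.05,-0.06],0]
    - [[-0.14,-0.135,0.015],[0.011,0.08,-0.09],0]
    - [[-0.18,-0.17,0.02],[0.015,0.1,-0.12],0]
    - [[-0.22,-0.205,0.025],[0.018,0.13,-0.15],0]

```text
time: 0.6
tool_pos: [0.2785, 0.2828, 0.2065]
tool_rot: [-3.134, -0.132, 2.992]
contact_force: [1.6, -0.2, 0.6]
opening: 0.0562
grip_force: 0.0
```

```bash
python3 -c "
from h import *
rel(rw([-.215,-.034,.10]),TR)"
```

```text
d [-0.2975, -0.3858, 0.0038] a [0.0206, 0.1293, -0.1423] | rack [-0.4534, 0.3902, 0.0774] t 0.6
```

Request:
arm_command:
  moves:
    - [[-0.03,-0.038,0],[0.004,0.03,-0.03],0]
    - [[-0.06,-0.077,0],[0.008,0.05,-0.06],0]
    - [[-0.09,-0.116,0],[0.012,0.08,-0.09],0]
    - [[-0.12,-0.154,0],[0.016,0.1,-0.12],0]
    - [[-0.15,-0.192,0],[0.02,0.129,-0.142],0]

```text
time: 1.1
tool_pos: [0.3969, 0.0702, 0.1885]
tool_rot: [3.141, -0.262, 3.134]
contact_force: [1.2, 1.2, -0.2]
opening: 0.0165
grip_force: 0.0
```

```bash
python3 -c "
from h import *
rel(rw([-.215,-.034,.10]),TR)"
```

```text
d [-0.1186, -0.2121, -0.0093] a [0.0009, 0.0001, -0.0016] | rack [-0.3333, 0.1783, 0.0909] t 1.1
```

Request:
arm_command:
  moves:
    - [[-0.024,-0.043,-0.002],[0,0,0],0]
    - [[-0.048,-0.086,-0.004],[0,0,0],0]
    - [[-0.072,-0.128,-0.006],[0,0,0],0]
    - [[-0.096,-0.17,-0.008],[0,0,0],0]
    - [[-0.118,-0.212,-0.009],[0,0,0],0]

```text
time: 1.6
tool_pos: [0.5117, -0.1426, 0.1664]
tool_rot: [3.141, -0.261, 3.133]
contact_force: [0.9, -0.2, 0.6]
opening: -0.0001
grip_force: 0.0
```

```bash
python3 - <<'E'
from h import *
import cv2
rel(rw([-.222,-.034,.015]),TR)
m=robot.camera_model("wrist")
cv2.imwrite("pics/w1.png",robot.read_camera("wrist")[:,:,::-1])
for P in [[-.24,-.064,0],[-.24,-.014,.01],[-.24,.064,.01],[-.19,-.034,.036],[-.05,-.011,.01],[0,-.011,.01]]: print(P,proj(m,rw(P)).round(0).tolist())
E
```

```text
d [0.0065, -0.0002, 0.0846] a [0.0009, 0.0007, -0.0025] | rack [-0.2155, -0.0339, 0.0996] t 1.6
[-0.24, -0.064, 0] [[245.0, 182.0]]
[-0.24, -0.014, 0.01] [[303.0, 184.0]]
[-0.24, 0.064, 0.01] [[394.0, 184.0]]
[-0.19, -0.034, 0.036] [[279.0, 250.0]]
[-0.05, -0.011, 0.01] [[302.0, 370.0]]
[0, -0.011, 0.01] [[302.0, 409.0]]
```

View pics/w1.png

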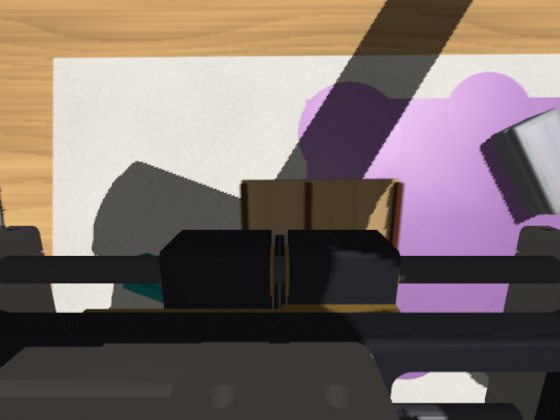

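The wrist view shows the rack's high edge at row ~181, with walls at columns 245, 308 and 397. That matches the projected model to within about 2 mm, so I'll lower behind the slim tin.

Request:
arm_command:
  moves:
    - [[0.0065,0,0.02],[0,0,0],0]
    - [[0.0065,0,0.042],[0,0,0],0]
    - [[0.0065,0,0.062],[0,0,0],0]
    - [[0.0065,0,0.076],[0,0,0],0]
    - [[0.0065,0,0.084],[0,0,0],0]

```text
time: 2.15
tool_pos: [0.4821, -0.1402, 0.0861]
tool_rot: [3.141, -0.263, 3.134]
contact_force: [0.1, -0.2, -0.6]
opening: 0.0006
grip_force: 0.0
```

```bash
python3 -c "
from h import *
rel(rw([-.102,-.035,.015]),TR);print(robot.observe()['contact_force'])"
```

```text
d [-0.1213, -0.0032, -0.0008] a [0.0016, -0.0013, -0.0022] | rack [-0.2233, -0.0316, 0.0144] t 2.15
[ 0.08213745 -0.15772297 -0.64030248]
```

Request:
arm_command:
  moves:
    - [[-0.008,-0.001,0],[0,0,0],0]
    - [[-0.02,-0.001,0],[0,0,0],0]
    - [[-0.035,-0.001,0],[0,0,0],0]
    - [[-0.05,-0.001,0],[0,0,0],0]
    - [[-0.065,-0.001,0],[0,0,0],0]

```text
time: 2.65
tool_pos: [0.5476, -0.1422, 0.0713]
tool_rot: [-3.141, -0.259, 3.134]
contact_force: [-0.3, -0.2, 1.4]
opening: 0.0006
grip_force: 0.3
```

Request:
arm_command:
  moves:
    - [[-0.012,0,0],[0,0,0],0]
    - [[-0.024,0,0],[0,0,0],0]
    - [[-0.034,0,0],[0,0,0],0]
    - [[-0.044,0,0],[0,0,0],0]
    - [[-0.05,0,0],[0,0,0],0]

```text
time: 3.15
tool_pos: [0.5957, -0.1424, 0.0581]
tool_rot: [-3.141, -0.259, 3.134]
contact_force: [-0.2, 0.2, 0.7]
opening: 0.0007
grip_force: 0.3
```

```bash
python3 - <<'E'
from h import *
import cv2
rel(rw([-.0995,-.034,.015]),TR)
a=robot.read_camera("top")[130:280,205:385,::-1]
cv2.imwrite("pics/t2.png",cv2.resize(a,None,fx=4,fy=4,interpolation=cv2.INTER_CUBIC))
E
```

```text
d [-0.0069, -0.0008, 0.0018] a [0.0001, 0.0025, -0.0021] | rack [-0.1064, -0.0332, 0.0168] t 3.15
```

View pics/t2.png

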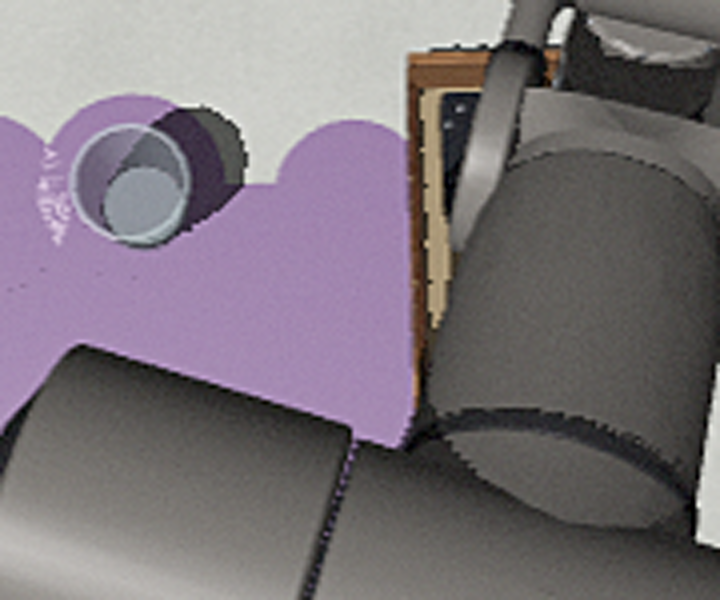

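The arm hides the tin from the top camera, so I'll creep on and watch for the stop in the force reading.

Request:
arm_command:
  moves:
    - [[-0.0015,0,0],[0,0,0],0]
    - [[-0.003,0,0],[0,0,0],0]
    - [[-0.0045,0,0],[0,0,0],0]
    - [[-0.006,0,0],[0,0,0],0]
    - [[-0.007,0,0],[0,0,0],0]

```text
time: 3.7
tool_pos: [0.6011, -0.1425, 0.0562]
tool_rot: [-3.141, -0.261, 3.133]
contact_force: [-0.3, 0.5, 1.2]
opening: 0.0006
grip_force: 0.4
```

Request:
arm_command:
  moves:
    - [[-0.0005,0,0],[0,0,0],0]
    - [[-0.001,0,0],[0,0,0],0]
    - [[-0.0015,0,0],[0,0,0],0]
    - [[-0.002,0,0],[0,0,0],0]
    - [[-0.0025,0,0],[0,0,0],0]

```text
time: 4.2
tool_pos: [0.6011, -0.1425, 0.0562]
tool_rot: [3.141, -0.266, 3.133]
contact_force: [-11.3, 0.4, 11.0]
opening: 0.0004
grip_force: 6.9
```

```bash
python3 -c "
from h import *
rel(rw([-.0995,-.034,.015]),TR)"
```

```text
d [-0.0011, -0.0007, 0.0013] a [0.0009, -0.0045, -0.0024] | rack [-0.1006, -0.0333, 0.0163] t 4.2
```

The slim tin is against the stop: the force jumped to 11 N at x=-0.1006. I'll back off and lift.

Request:
arm_command:
  moves:
    - [[0.012,0,0],[0,0,0],0]
    - [[0.025,0,-0.02],[0,0,0],0]
    - [[0.03,0,-0.06],[0,0,0],0.05]
    - [[0.04,0,-0.1],[0,0,0],0.09]
    - [[0.05,0.02,-0.14],[0,0,0],0.09]

```text
time: 4.7
tool_pos: [0.5915, -0.1241, 0.2048]
tool_rot: [-3.141, -0.26, 3.131]
contact_force: [0.8, -0.3, 0.1]
opening: 0.02
grip_force: 0.0
```

```bash
cat >> h.py <<'E'
def TD(yawdeg): return Ro.from_euler('xyz',[np.pi,0,np.radians(yawdeg)]).as_matrix()
E
python3 -c "
from h import *
rel([.4417,.1377,.16],TD(180+25))"
```

```text
d [0.136, 0.2603, 0.0822] a [0.0571, -0.2557, -0.4445] | rack [-0.1485, -0.0149, 0.1573] t 4.7
```

Request:
arm_command:
  moves:
    - [[0.02,0.04,0.01],[0.01,-0.05,-0.08],0.09]
    - [[0.04,0.08,0.02],[0.02,-0.09,-0.16],0.09]
    - [[0.06,0.12,0.03],[0.03,-0.14,-0.24],0.09]
    - [[0.08,0.16,0.04],[0.04,-0.18,-0.32],0.09]
    - [[0.1,0.2,0.06],[0.05,-0.23,-0.4],0.09]

```text
time: 5.2
tool_pos: [0.4813, 0.0801, 0.1723]
tool_rot: [3.136, -0.02, -2.744]
contact_force: [0.4, 0.6, -0.7]
opening: 0.06
grip_force: 0.0
```

```bash
python3 -c "
from h import *
import cv2
cv2.imwrite('pics/w3.png',robot.read_camera('wrist')[:,:,::-1])
rel([.4417,.1377,.08],TD(180+25))
m=robot.camera_model('wrist');u=np.array([.9063,.4226,0])*.05;v=np.array([-.4226,.9063,0])*.026
print([proj(m,np.array([.4417,.1377,.036])+a*u+b*v).round(0).tolist() for a in(-1,1) for b in (-1,1)])"
```

```text
d [0.0046, 0.0592, 0.0892] a [0.0142, -0.0291, -0.0323] | rack [-0.2555, 0.1935, 0.0908] t 5.25
[[[311.0, 148.0]], [[364.0, 146.0]], [[312.0, 245.0]], [[361.0, 243.0]]]
```

View pics/w3.png

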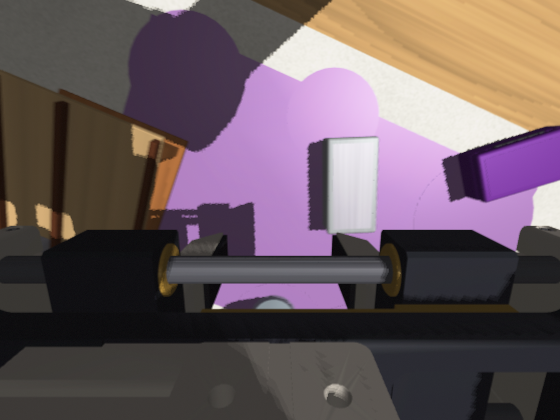

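The tin's corners are at (328,138) to (377,233), about 15 px from the prediction. The arm was still settling, so I'll move above the tin and measure again at rest.

Request:
arm_command:
  moves:
    - [[0.004,0.025,0.02],[0.007,-0.015,-0.016],0.09]
    - [[0.005,0.05,0.03],[0.014,-0.029,-0.032],0.09]
    - [[0.005,0.059,0.04],[0.014,-0.029,-0.032],0.09]
    - [[0.005,0.059,0.04],[0.014,-0.029,-0.032],0.09]
    - [[0.005,0.059,0.04],[0.014,-0.029,-0.032],0.09]

```text
time: 5.75
tool_pos: [0.4535, 0.1305, 0.1321]
tool_rot: [-3.135, 0.004, -2.715]
contact_force: [0.9, -0.2, -0.1]
opening: 0.0899
grip_force: 0.0
```

```bash
python3 -c "
from h import *
import cv2
m=robot.camera_model('wrist');im=robot.read_camera('wrist')
cv2.imwrite('pics/w4.png',im[:,:,::-1])
rel([.4417,.1377,.08],TD(180+25))
u=np.array([.9063,.4226,0])*.05;v=np.array([-.4226,.9063,0])*.026
print([proj(m,np.array([.4417,.1377,.036])+a*u+b*v).round(0).tolist() for a in(-1,1) for b in (-1,1)])"
```

```text
d [0.0081, 0.0121, 0.0522] a [-0.0066, 0.0041, -0.0108] | rack [-0.2642, 0.2387, 0.0513] t 5.8
[[[262.0, 143.0]], [[324.0, 143.0]], [[265.0, 253.0]], [[321.0, 253.0]]]
```

View pics/w4.png

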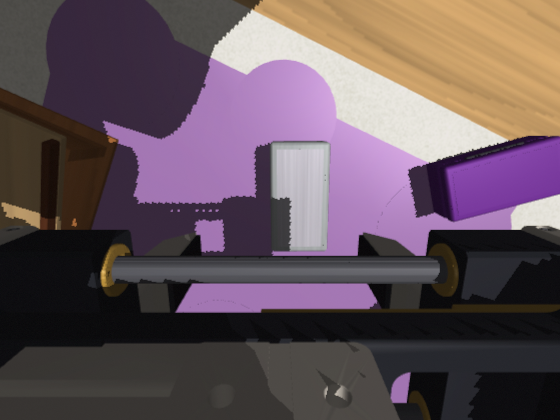

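```bash
python3 -c "
from h import *
m=robot.camera_model('wrist')
s=robot.observe();T=Ro.from_euler('xyz',s['tool_rot']).as_matrix()
W=np.array([ray(m,q,.036) for q in [(271,142),(330,142),(271,252),(330,252)]])
print(s['tool_pos'],s['qvel'].round(3),W.round(4).tolist(),W.mean(0),np.degrees(np.arctan2(*(W[2]-W[0])[[1,0]])))
print(m['cx'],(np.array(m['R'])@T).round(3).tolist(),(np.array(m['R'])@s['tool_pos']+m['t']).round(3))
"
```

```text
[0.45376332 0.130291   0.13233369] [-0.007 -0.004 -0.001  0.001  0.001  0.002] [[0.4034, 0.0993, 0.036], [0.3828, 0.1446, 0.036], [0.4947, 0.14, 0.036], [0.4719, 0.1898, 0.036]] [0.43821226 0.14342647 0.036     ] 24.0359566303004
279.1929459227407 [[0.001, 1.0, 0.001], [-0.97, 0.001, -0.245], [-0.245, -0.0, 0.97]] [-0.     0.026  0.17 ]
```

```bash
python3 -c "
from h import *
rel([.4390,.142,.016],TD(180+24.5))"
```

```text
d [0.0091, 0.0175, 0.1162] a [-0.0066, 0.0041, -0.0021] | rack [-0.2642, 0.2387, 0.0513] t 5.8
```

Request:
arm_command:
  moves:
    - [[0.005,0.01,0.02],[-0.006,0.004,-0.002],0.0915]
    - [[0.009,0.0175,0.045],[-0.006,0.004,-0.002],0.0915]
    - [[0.009,0.0175,0.07],[-0.006,0.004,-0.002],0.0915]
    - [[0.009,0.0175,0.095],[-0.006,0.004,-0.002],0.0915]
    - [[0.009,0.0175,0.11],[-0.006,0.004,-0.002],0.0915]

```text
time: 6.3
tool_pos: [0.4383, 0.1417, 0.0207]
tool_rot: [3.142, -0.001, -2.715]
contact_force: [0.0, -0.8, 0.3]
opening: 0.0912
grip_force: 0.0
```

```bash
python3 -c "
from h import *
rel([.4390,.142,.016],TD(180+24.5))"
```

```text
d [-0.0007, -0.0, 0.0047] a [0.0, -0.0014, -0.0008] | rack [-0.2502, 0.2501, -0.0606] t 6.3
```

Request:
arm_command:
  moves:
    - [[0,0,0.0045],[0,0,0],0.0915]
    - [[0,0,0.0045],[0,0,0],0.045]
    - [[0,0,0.0045],[0,0,0],0.045]
    - [[0,0,0.0045],[0,0,0],0.045]
    - [[0,0,0.0045],[0,0,0],0.045]
  squeeze: 20

```text
time: 6.8
tool_pos: [0.4382, 0.1427, 0.018]
tool_rot: [-3.141, 0.001, -2.713]
contact_force: [0.7, -0.4, -0.0]
opening: 0.0642
grip_force: 0.0
```

Request:
arm_command:
  moves:
    - [[0,0,0],[0,0,0],0.045]
    - [[0,0,0],[0,0,0],0.045]
    - [[0,0,0],[0,0,0],0.045]
    - [[0,0,0],[0,0,0],0.045]
    - [[0,0,0],[0,0,0],0.045]

```text
time: 7.3
tool_pos: [0.4379, 0.1427, 0.0177]
tool_rot: [-3.141, -0.0, -2.713]
contact_force: [-1.3, -0.5, 5.1]
opening: 0.0517
grip_force: 20.0
```

```bash
python3 -c "
from h import *
rel(rw([-.175,.028,.13]),TR)"
```

```text
d [-0.0171, -0.2539, -0.1676] a [-0.0571, 0.2574, 0.4316] | rack [-0.2498, 0.2511, -0.0636] t 7.3
```

Gripped at 51.7 mm, which matches the tin's width. Next I'll lift and carry it.

Request:
arm_command:
  moves:
    - [[0,0,-0.02],[0,0,0],0.045]
    - [[0,0,-0.05],[0,0,0],0.045]
    - [[0,0,-0.08],[0,0,0],0.045]
    - [[0,-0.01,-0.12],[0,0,0],0.045]
    - [[0,-0.03,-0.15],[-0.005,0.025,0.04],0.045]
  squeeze: 30

```text
time: 7.8
tool_pos: [0.4493, 0.116, 0.169]
tool_rot: [3.137, -0.026, -2.752]
contact_force: [1.2, 0.6, -2.3]
opening: 0.0519
grip_force: 30.0
```

```bash
python3 -c "
from h import *
rel(rw([-.175,.028,.10]),TR)"
```

```text
d [-0.0198, -0.221, 0.0111] a [-0.0519, 0.2314, 0.3926] | rack [-0.2779, 0.2244, 0.0856] t 7.8
```

Request:
arm_command:
  moves:
    - [[-0.002,-0.025,-0.01],[-0.005,0.025,0.04],0.045]
    - [[-0.005,-0.055,-0.01],[-0.013,0.06,0.1],0.045]
    - [[-0.009,-0.09,-0.01],[-0.02,0.095,0.16],0.045]
    - [[-0.012,-0.125,-0.005],[-0.028,0.13,0.22],0.045]
    - [[-0.015,-0.16,0],[-0.037,0.165,0.28],0.045]

```text
time: 8.3
tool_pos: [0.525, -0.028, 0.1656]
tool_rot: [3.131, -0.196, -3.035]
contact_force: [0.5, 0.3, -1.4]
opening: 0.0519
grip_force: 30.0
```

```bash
python3 -c "
from h import *
rel(rw([-.175,.028,.08]),TR)"
```

```text
d [-0.0207, -0.0552, 0.0245] a [-0.0143, 0.065, 0.1092] | rack [-0.2031, 0.0809, 0.1021] t 8.3
```

Request:
arm_command:
  moves:
    - [[-0.006,-0.018,0],[-0.005,0.025,0.04],0.045]
    - [[-0.012,-0.036,0.005],[-0.01,0.045,0.075],0.045]
    - [[-0.0207,-0.0552,0.012],[-0.0143,0.065,0.109],0.045]
    - [[-0.0207,-0.0552,0.02],[-0.0143,0.065,0.109],0.045]
    - [[-0.0207,-0.0552,0.0245],[-0.0143,0.065,0.109],0.045]

```text
time: 8.8
tool_pos: [0.5452, -0.0798, 0.1359]
tool_rot: [3.14, -0.263, 3.138]
contact_force: [0.5, 0.7, -1.8]
opening: 0.0521
grip_force: 30.0
```

Request:
arm_command:
  moves:
    - [[0,0,0],[0,0,0],0.045]
    - [[0,0,0],[0,0,0],0.045]
    - [[0,0,0.005],[0,0,0],0.045]
    - [[0,0,0.01],[0,0,0],0.045]
    - [[0,0,0.01],[0,0,0],0.045]

```text
time: 9.3
tool_pos: [0.5429, -0.0796, 0.1273]
tool_rot: [3.141, -0.261, 3.139]
contact_force: [0.2, 0.5, -1.8]
opening: 0.0521
grip_force: 30.0
```

```bash
python3 - <<'E'
from h import *
import cv2
rel(rw([-.175,.028,.017]),TR)
m=robot.camera_model("wrist");im=robot.read_camera("wrist")
cv2.imwrite("pics/w5.png",im[:,:,::-1])
for P in [[-.24,.064,.01],[-.24,-.008,.01],[-.225,.002,.084],[-.225,.054,.084]]: print(P,proj(m,rw(P)).round(0).tolist())
E
```

```text
d [-0.0006, -0.0014, 0.0529] a [-0.0005, 0.0007, 0.0027] | rack [-0.1757, 0.0294, 0.0699] t 9.3
[-0.24, 0.064, 0.01] [[328.0, 136.0]]
[-0.24, -0.008, 0.01] [[228.0, 136.0]]
[-0.225, 0.002, 0.084] [[224.0, 169.0]]
[-0.225, 0.054, 0.084] [[331.0, 170.0]]
```

View pics/w5.png

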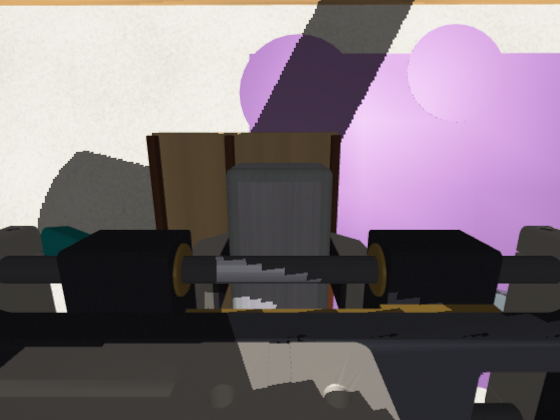

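Tin columns are 229–331 and lane wall columns 235–330, so the tin is centred and straight over the wide lane. I'll lower it.

Request:
arm_command:
  moves:
    - [[0,0.001,0.012],[0,0,0],0.045]
    - [[0,0.001,0.025],[0,0,0],0.045]
    - [[0,0.001,0.036],[0,0,0],0.045]
    - [[0,0.001,0.043],[0,0,0],0.045]
    - [[0,0.001,0.046],[0,0,0],0.045]

```text
time: 9.85
tool_pos: [0.5311, -0.0788, 0.0825]
tool_rot: [3.141, -0.261, 3.138]
contact_force: [-0.1, -0.4, -2.1]
opening: 0.0516
grip_force: 30.0
```

Request:
arm_command:
  moves:
    - [[0,0,0.001],[0,0,0],0.045]
    - [[0,0,0.002],[0,0,0],0.045]
    - [[0,0,0.003],[0,0,0],0.045]
    - [[0,0,0.0035],[0,0,0],0.045]
    - [[0,0,0.004],[0,0,0],0.045]

```text
time: 10.35
tool_pos: [0.5308, -0.0789, 0.0798]
tool_rot: [-3.141, -0.259, 3.138]
contact_force: [-0.4, 0.6, -2.1]
opening: 0.0517
grip_force: 30.0
```

```bash
python3 -c "
from h import *
rel(rw([-.175,.029,.017]),TR)"
```

```text
d [-0.0, -0.001, 0.0038] a [-0.0008, 0.0024, 0.0023] | rack [-0.175, 0.03, 0.0208] t 10.35
```

Request:
arm_command:
  moves:
    - [[0,0,0.001],[0,0,0],0.045]
    - [[0,0,0.0015],[0,0,0],0.045]
    - [[0,0,0.002],[0,0,0],0.045]
    - [[0,0,0.0025],[0,0,0],0.045]
    - [[0,0,0.003],[0,0,0],0.045]

```text
time: 10.85
tool_pos: [0.5305, -0.0789, 0.0784]
tool_rot: [-3.141, -0.258, 3.138]
contact_force: [-1.0, 1.8, 12.7]
opening: 0.0517
grip_force: 30.0
```

Request:
arm_command:
  moves:
    - [[0,0,0.0005],[0,0,0],0.045]
    - [[0,0,0.001],[0,0,0],0.045]
    - [[0,0,0.001],[0,0,0],0.045]
    - [[0,0,0.001],[0,0,0],0.045]
    - [[0,0,0.001],[0,0,0],0.045]

```text
time: 11.35
tool_pos: [0.5305, -0.0789, 0.0784]
tool_rot: [-3.141, -0.257, 3.138]
contact_force: [-1.1, 0.7, 15.9]
opening: 0.052
grip_force: 30.0
```

```bash
python3 -c "
from h import *
rel(rw([-.175,.029,.017]),TR)"
```

```text
d [0.0001, -0.001, 0.0023] a [-0.0015, 0.0047, 0.0023] | rack [-0.175, 0.03, 0.0193] t 11.35
```

The tin is on the floor of the lane. I'll ease up slightly and open.

Request:
arm_command:
  moves:
    - [[0,0,-0.0008],[0,0,0],0.045]
    - [[0,0,-0.0008],[0,0,0],0.054]
    - [[0,0,-0.0008],[0,0,0],0.058]
    - [[0,0,-0.0008],[0,0,0],0.064]
    - [[0,0,-0.0008],[0,0,0],0.07]

```text
time: 11.85
tool_pos: [0.5296, -0.0789, 0.0762]
tool_rot: [3.142, -0.26, 3.138]
contact_force: [-0.2, -0.7, -0.1]
opening: 0.0675
grip_force: 0.0
```

Request:
arm_command:
  moves:
    - [[0,0,0],[0,0,0],0.072]
    - [[0,0,0],[0,0,0],0.072]
    - [[0,0,0],[0,0,0],0.072]
    - [[0,0,-0.01],[0,0,0],0.072]
    - [[0,0,-0.025],[0,0,0],0.072]

```text
time: 12.35
tool_pos: [0.5359, -0.0787, 0.1008]
tool_rot: [3.141, -0.262, 3.138]
contact_force: [0.3, 0.5, 0.4]
opening: 0.0724
grip_force: 0.0
```

```bash
python3 -c "
from h import *
rel(rw([-.26,.029,.08]),TR)"
```

```text
d [0.0844, -0.001, -0.0376] a [-0.0003, 0.0002, 0.0024] | rack [-0.1756, 0.0302, 0.0424] t 12.35
```

Request:
arm_command:
  moves:
    - [[0,0,-0.02],[0,0,0],0.06]
    - [[0.015,0,-0.038],[0,0,0],0]
    - [[0.04,0,-0.038],[0,0,0],0]
    - [[0.065,-0.001,-0.038],[0,0,0],0]
    - [[0.082,-0.001,-0.038],[0,0,0],0]

```text
time: 12.85
tool_pos: [0.4658, -0.0797, 0.1597]
tool_rot: [-3.141, -0.259, 3.138]
contact_force: [-0.9, 0.7, -0.2]
opening: 0.0363
grip_force: 0.0
```

```bash
python3 - <<'E'
from h import *
import cv2
rel(rw([-.256,.029,.016]),TR)
m=robot.camera_model("wrist");im=robot.read_camera("wrist")
cv2.imwrite("pics/w6.png",im[:,:,::-1])
print([proj(m,rw(P)).round(0).tolist() for P in [[-.226,.002,.036],[-.226,.054,.036],[-.24,-.008,.01],[-.24,.064,.01]]])
E
```

```text
d [-0.0023, 0.0002, 0.0652] a [-0.0011, 0.0028, 0.0022] | rack [-0.2585, 0.0289, 0.0812] t 12.85
[[[244.0, 268.0]], [[313.0, 268.0]], [[235.0, 239.0]], [[322.0, 239.0]]]
```

View pics/w6.png

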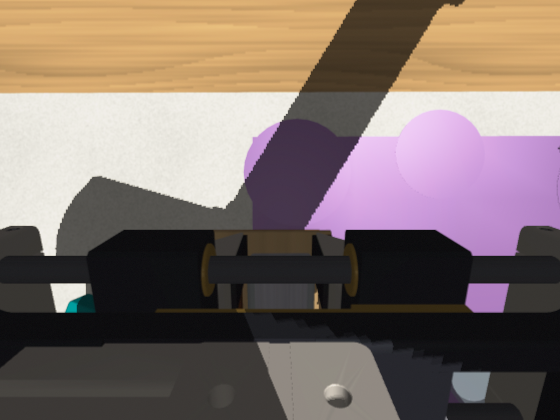

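The tin lies in the wide lane (columns ~247–317), straight and released. I'll lower the closed fingers behind its high end.

Request:
arm_command:
  moves:
    - [[0,0,0],[0,0,0],0]
    - [[-0.002,0,0.01],[0,0,0],0]
    - [[-0.002,0,0.03],[0,0,0],0]
    - [[-0.002,0,0.05],[0,0,0],0]
    - [[-0.002,0,0.065],[0,0,0],0]

```text
time: 13.4
tool_pos: [0.4519, -0.0794, 0.093]
tool_rot: [3.141, -0.261, 3.139]
contact_force: [-0.6, 0.4, 0.1]
opening: 0.0008
grip_force: 0.0
```

Request:
arm_command:
  moves:
    - [[0,0,0],[0,0,0],0]
    - [[-0.007,0,0],[0,0,0],0]
    - [[-0.018,0,0],[0,0,0],0]
    - [[-0.03,0,0],[0,0,0],0]
    - [[-0.045,0,0],[0,0,0],0]

```text
time: 13.9
tool_pos: [0.4971, -0.0798, 0.084]
tool_rot: [-3.141, -0.259, 3.138]
contact_force: [-0.7, 0.4, 0.3]
opening: 0.0003
grip_force: 0.5
```

```bash
python3 -c "
from h import *
rel(rw([-.11,.029,.016]),TR)"
```

```text
d [-0.0986, -0.0001, 0.0004] a [-0.0011, 0.0032, 0.0023] | rack [-0.2086, 0.0289, 0.0161] t 13.9
```

Request:
arm_command:
  moves:
    - [[-0.01,0,0],[0,0,0],0]
    - [[-0.02,0,0],[0,0,0],0]
    - [[-0.03,0,0],[0,0,0],0]
    - [[-0.04,0,0],[0,0,0],0]
    - [[-0.05,0,0],[0,0,0],0]

```text
time: 14.4
tool_pos: [0.5446, -0.0799, 0.0706]
tool_rot: [-3.141, -0.26, 3.138]
contact_force: [-1.8, 0.5, 1.9]
opening: 0.0003
grip_force: 0.9
```

Request:
arm_command:
  moves:
    - [[-0.01,0,0],[0,0,0],0]
    - [[-0.02,0,0],[0,0,0],0]
    - [[-0.03,0,0],[0,0,0],0]
    - [[-0.037,0,0],[0,0,0],0]
    - [[-0.042,0,0],[0,0,0],0]

```text
time: 14.9
tool_pos: [0.5849, -0.08, 0.0596]
tool_rot: [-3.142, -0.26, 3.138]
contact_force: [-2.0, -0.0, 1.5]
opening: 0.001
grip_force: 0.8
```

Request:
arm_command:
  moves:
    - [[-0.001,0,0],[0,0,0],0]
    - [[-0.002,0,0],[0,0,0],0]
    - [[-0.003,0,0],[0,0,0],0]
    - [[-0.004,0,0],[0,0,0],0]
    - [[-0.005,0,0],[0,0,0],0]

```text
time: 15.4
tool_pos: [0.5892, -0.0801, 0.0587]
tool_rot: [-3.142, -0.26, 3.138]
contact_force: [-1.0, -0.1, -0.6]
opening: 0.0004
grip_force: 0.3
```

```bash
python3 -c "
from h import *
rel(rw([-.11,.029,.016]),TR)"
```

```text
d [-0.0031, -0.0002, -0.0005] a [-0.0007, 0.0019, 0.0022] | rack [-0.1131, 0.0292, 0.0155] t 15.4
```

Request:
arm_command:
  moves:
    - [[-0.0007,0,0],[0,0,0],0]
    - [[-0.0014,0,0],[0,0,0],0]
    - [[-0.002,0,0],[0,0,0],0]
    - [[-0.0025,0,0],[0,0,0],0]
    - [[-0.003,0,0],[0,0,0],0]

```text
time: 15.9
tool_pos: [0.5913, -0.08, 0.0581]
tool_rot: [-3.142, -0.262, 3.138]
contact_force: [-6.2, -0.2, 4.5]
opening: 0.0005
grip_force: 3.3
```

The wide tin has reached the stop (6 N at x≈-0.111, as expected). I'll back off and check from above.

Request:
arm_command:
  moves:
    - [[0.012,0,0],[0,0,0],0]
    - [[0.03,0,-0.02],[0,0,0],0]
    - [[0.06,0,-0.05],[0,0,0],0]
    - [[0.1,0,-0.09],[0,0,0],0]
    - [[0.14,0,-0.12],[0,0,0],0]

```text
time: 16.4
tool_pos: [0.4915, -0.0798, 0.2061]
tool_rot: [-3.141, -0.258, 3.139]
contact_force: [0.1, -1.0, 1.0]
opening: 0.0002
grip_force: 0.0
```

Request:
arm_command:
  moves:
    - [[0.02,0.04,0],[0,0,0],0]
    - [[0.03,0.08,0],[0,0,0],0]
    - [[0.04,0.12,0],[0,0,0],0]
    - [[0.05,0.16,0],[0,0,0],0]
    - [[0.06,0.2,0],[0,0,0],0]

```text
time: 16.9
tool_pos: [0.4342, 0.1221, 0.2205]
tool_rot: [3.141, -0.258, 3.138]
contact_force: [0.7, -0.3, 0.5]
opening: 0.0005
grip_force: 0.0
```

Request:
arm_command:
  moves:
    - [[0.02,0.04,0],[0,0,0],0]
    - [[0.03,0.08,0],[0,0,0],0]
    - [[0.04,0.12,0],[0,0,0],0]
    - [[0.05,0.16,0],[0,0,0],0]
    - [[0.06,0.2,0],[0,0,0],0]

```text
time: 17.4
tool_pos: [0.3767, 0.3225, 0.2358]
tool_rot: [3.141, -0.258, 3.139]
contact_force: [0.5, 0.5, -0.1]
opening: 0.0004
grip_force: 0.0
```

```bash
python3 - <<'E'
from h import *
import cv2
a=robot.read_camera("top")[130:280,205:385,::-1]
cv2.imwrite("pics/t7.png",cv2.resize(a,None,fx=4,fy=4,interpolation=cv2.INTER_CUBIC))
E
```

```text
(no output)
```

View pics/t7.png

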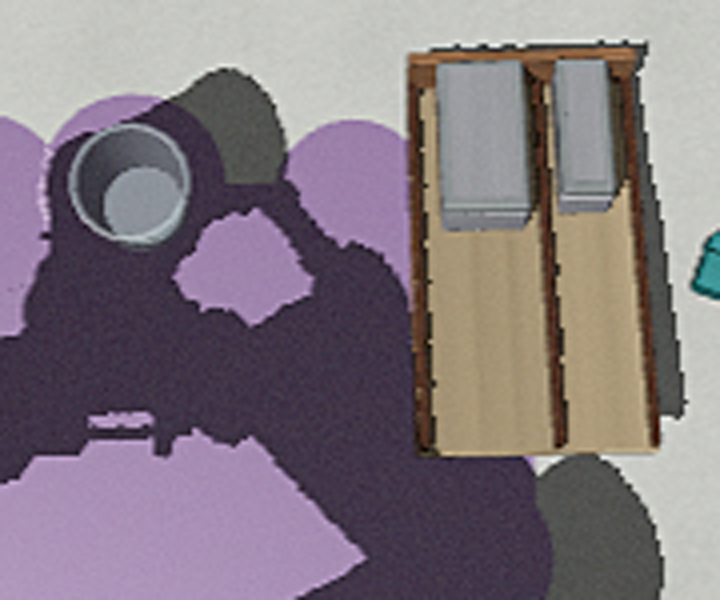

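Both tins lie flat and straight against the stop: wide at crop (483,140), slim at (585,130). The glass hasn't moved from (130,183). I'll hand in.

```bash
python3 -c "
from cell import robot
print(robot.hand_in())"
```

```text
the job is handed in; nothing more can be done
None
```

The job is handed in at about 17.5 s: both tins rest flat against the back stop in their own lanes and the water glass stands where it was, as seen in the last top-camera picture; the hand-in call gave no verdict.

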